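# Refit the hob knob and hold it pressed

## Robot

A 6-joint arm with a two-finger parallel gripper is mounted at the origin on the work surface. World frame = base frame: x ahead of the robot, y to its left, z up, the work surface at z = 0. Lengths are in m, angles in degrees, forces in N, time in s.
With the tool pointing down it reaches from about 0.25 to 0.775 m from the base axis. Payload 4 kg.
Tool frame: the origin (TCP) lies midway between the tips of the shut fingers; the grasp point (between the pads) lies 19 mm behind it; z points along the fingers, y is the line along which they close (so a half turn about z gives the same grasp; the last joint's range is limited). The gripper opens to 85 mm and grips with 20 to 120 N. Pads are 22 mm wide; open, the fingers measure 114 mm over their backs; the gripper's body (76 mm by 85 mm) begins 54 mm behind the grasp point. The pads swing forward as they close: fully open they stand 13 mm farther back than shut.
Start: joints at [61.702, 4.996, 78.535, -0, 96.463, -5.907], TCP at [0.21, 0.509, 0.231] pointing down, gripper open.
Joint ranges: [-177.83, 177.83], [-43.37, 116.18], [15.69, 146.23], [-61.86, 241.86], [9.47, 152.12], [-147.06, 147.06]. Speed limits (degrees/s): [159.86, 159.86, 180, 180, 180, 180].

## Interface

Orientations are given as [roll, pitch, yaw] about the fixed x, y, z axes, in that order (R = Rz(yaw) Ry(pitch) Rx(roll)).
In Python, from rig import monitor, read_camera, bot gives the robot as it stands.
- The arm moves only by the tool play_rows, never from a script. Its argument "deltas" is one flat list of numbers, 4 for each row, row after row: the shift along the tool's x, y, z in m, then the turn about the tool's z in degrees. A call has 1 to 10 rows; each row shifts and turns the commanded pose from where the row before left it, along the tool's axes as they then stand; what a row does not reach is not made up. A row lasts 1/12 s, in which the tool goes at most 41.7 mm and 7.16 degrees, less where a joint would pass 70% of its speed; a pose out of reach is approached as far as the arm can. A call with a gripper value outside its range is refused whole. "grip" is the closure, from -1 (fully open) to 1 (shut), so that 0 is half open, set as the call begins (left out, the last holds). The fingers move at their own pace and stop on an object; "newtons" is the grip in N (left out, the last holds). Time passes only in rows, so rows that do not move let the fingers close. It gives the time, the measured TCP pose, the force, the opening and the grip force at its end, in the units of the state.
- monitor.state(): the state, without advancing time (a new reading comes with each control period).
- read_camera(name): name is "side" or "top"; returns a dict with "color" (480x640x3 uint8, red, green, blue), "mtx" (3x3 intrinsics, pixels), "k1" (the pictures are not rectified: a ray, as slopes to the right and down, at radius r is drawn at 1 + k1 r^2 times it, then the intrinsics apply), "extrinsics" (4x4, takes a point from world to camera coordinates). Camera axes: x right, y down, z forward; pixel columns grow to the right and rows downward; lengths in m; the calibration is good to about 2 mm. A picture is of the moment at which its call begins. There is no depth.
- bot.close_job(): hands the job in; it is judged then, once.
The state is a dict: "time": time; "joint_positions": joint angles; "qd": joint speeds; "effort": joint torques, N m; "ee_pos": TCP position; "eef_rot": TCP orientation; "wrist_force": force on the tool from outside, world axes, zero at the start; "ft_torque": the same for the moment, N m; "width": opening from 0.0 (shut) to 1.0 (fully open); "grip_force": force on a finger pad.
Only numpy, scipy, OpenCV 4.12 (cv2) and the standard library are available. Lean on these libraries where they do the work, as an engineer would, in place of code of your own. Each camera call takes 0.05 s, during which the arm holds its last target. There are 200 camera calls.

## Task

The control knob has come off the two-burner hob and lies on the counter. Pick it up, turn it so that its white pointer lines up with the orange tab of the bare spindle, push it fully home on the spindle, then press it down against the spring, to the bottom of its travel, as if keeping the gas valve open. Finish while the gripper still holds the knob pressed down, and leave the other things on the counter and hob where they are.

Things in the scene. Friction and masses are not known exactly. Their poses are not given: they have to be found in the camera images.
- knob: Loose black knob, bore down on the counter, 50 to 100 g. Origin: centre of underside, z up. Skirt 40 mm wide, 23 mm tall; on it a finger bar 40 mm long (x), 12 thick (y), 22 tall; 45 mm tall in all. White line on the bar's top and end marks its +x side. D-shaped bore, open below: 16 mm across, 18 deep, its flat on the +x side 4.5 mm from the axis.
- mark (a point): Outer top end of the knob's white line: 20 mm out along the knob's +x, 45 mm above its underside.
- spindle (a point): Bare spindle: brass upright D-shaft 14 mm across, 15 tall, top 3 mm tapered; its flat on its +x side, 3.5 mm from the axis (1 mm play to the knob's bore). Origin: on the axis at its foot, the top of a grey disc 40 mm wide, 75 mm above the counter at rest; z up. Knob home: origins and axes coincide, underside on the disc. It moves down when pressed and does not turn.
- valve: Fixed flat metal ring 54 mm wide on the hob round the bare spindle. Origin: on the spindle's axis, on the hob top; x as the spindle. An orange tab 8 mm wide sticks out of the spindle's grey disc to 36 mm from the axis, on the flat's side (+x), and stays in sight under a fitted knob.
- stem (a joint): How far the spindle is pressed down, in m: 0 at rest, 0.008 at the bottom stop. A spring resists with 4 N at the start, 10.4 N at the bottom, and brings it back up when let go.
- hob: Two-burner counter hob, 360 mm (x) by 500 mm (y), top 60 mm high, fixed. Origin: centre of its underside. Two control places 140 mm from its centre towards the robot (-x), 90 mm either side: one has the bare spindle, the other a fitted knob like the loose one (its top 120 mm above the counter). Burner grates are 85 mm high.
- comal: Steel comal, 216 mm across, 14 mm tall with two small side handles, on the hob's left (+y) grate, its top 102 mm above the counter. Origin: centre of the underside. Leave alone.
- press: Green plastic tortilla press, about 210 mm across, 52 mm tall, on the counter at the right. Origin: centre of the underside. Leave alone.
- jar: Squat blue ceramic jar with cork, 116 mm across, 112 mm tall, on the left. Origin: centre of the underside. Leave alone.
- bowl: Terracotta bowl, 120 mm across, 55 mm tall, on the left. Origin: centre of the underside. Leave alone.
- tin: Can with a red label, 66 mm across, 100 mm tall, right of the hob. Origin: centre of the underside. Leave alone.
- spoon: Wooden-handled spoon lying on the counter in front of the hob. Origin: its underside. Leave alone.
Things that resemble listed ones, but are neither listed nor needed, are in the scene too. Leave any blue or turquoise look-alike of the knob alone.

How it is judged (in metres and radians):
On the way, in this order (a step that is already met when the one before it is completed fails the run):
1. the knob is lifted clear of the counter by the gripper (height (world z) of knob above 0.03 m and contact force between the fingers and knob above 0.5 N), for 0.2 s.
2. the knob is fully home on the spindle, pointer on the tab's side (z of knob in the frame of spindle between -0.0025 and 0.0025 m and horizontal distance between knob and spindle below 0.003 m and angle between the x axis of knob and the x axis of spindle, either way round below 0.26 rad and x of mark in the frame of spindle above 0.01 m), for 0.1 s.
At the end, for the whole second after the job is handed in: The knob sits fully home on the spindle (underside within 2.5 mm of the disc, axes within 3 mm, pointer on the tab's side and within 0.26 rad of it) and the gripper is still on it, holding the spindle pressed down by more than 5 mm of its 8 mm (all of step 2 and value of joint stem above 0.005 m and contact force between the fingers and knob above 2 N); the arm keeps its last pose, push and grip.
It fails at once if the comal, press, jar, bowl, tin or spoon is moved by more than 30 mm (distance of any of comal, press, jar, bowl, tin, spoon from where it was at the start of the episode above 0.03 m).
It also fails if it takes over 43 s, if anything falls off the work surface, if the arm or the gripper's body presses on something with over 40 N, if the wrist force passes 120 N, or if a joint passes its speed limit or range.

## Working session

There is one attempt and no reset: what is moved stays moved. The work goes in short steps, Python scripts to look and compute and a tool call to move; the robot and the scene stay as the last step left them, time stands still between calls to the robot, and variables do not carry over. Pictures are saved under pics/ and viewed, at most 10 in all, crops included, and the job is handed in when it is done.

Besides the shell and the picture viewer there is one more tool, called after ">>>" by a JSON object that holds its "name" and its "arguments". play_rows: Moves the arm, as the interface text tells. Its arguments: {"type":"object","properties":{"deltas":{"type":"array"},"grip":{"type":"number"},"newtons":{"type":"number"}},"required":["deltas"]}

```bash
mkdir -p pics
cat > h.py <<'E'
import numpy as np, cv2
from rig import monitor, read_camera, bot
def ray(c,u,v):
    k=np.array([c["k1"],0,0,0],float); E=np.array(c["extrinsics"])
    p=cv2.undistortPoints(np.array([[[u,v]]],float),np.array(c["mtx"]),k)[0,0]
    R,t=E[:3,:3],E[:3,3]; return -R.T@t, R.T@np.array([p[0],p[1],1])
def onz(c,u,v,z):
    o,d=ray(c,u,v); return o+d*(z-o[2])/d[2]
def proj(c,P):
    E=np.array(c["extrinsics"]); r,_=cv2.Rodrigues(E[:3,:3])
    return cv2.projectPoints(np.array(P,float).reshape(-1,1,3),r,E[:3,3],np.array(c["mtx"]),np.array([c["k1"],0,0,0],float))[0][:,0]
def save(c,n): cv2.imwrite("pics/"+n,cv2.cvtColor(c["color"],cv2.COLOR_RGB2BGR))
E
python3 - <<'E'
from h import *
for n in("top","side"):
    c=read_camera(n); save(c,n+"1.png"); np.save(n+"1.npy",c,allow_pickle=True)
    E=np.array(c["extrinsics"]); print(n,-E[:3,:3].T@E[:3,3],c["k1"],c["mtx"][0])
print(monitor.state())
E
```

```text
top [ 0.28751752 -0.01501276  1.5861753 ] -0.05197517264648622 [531.29010552   0.         326.65309383]
side [-0.10567019 -0.8640387   1.04520584] 0.04026802248346751 [564.83023176   0.         329.40522938]
{'time': 0.1, 'joint_positions': array([ 6.17030390e+01,  5.03687125e+00,  7.86163105e+01,  4.61424898e-05,
        9.64622387e+01, -5.90678269e+00]), 'qd': array([ 0.0092391 , -0.11849016, -0.15059502, -0.01104798, -0.01040527,
        0.08843822]), 'effort': array([ 2.94988269e-03, -3.53016686e+01, -3.14218569e+01, -1.90315641e-04,
        7.99534726e-03, -5.87921818e-05]), 'ee_pos': array([0.2092911 , 0.50814453, 0.23023512]), 'eef_rot': array([-1.79885197e+02, -1.19235670e-02,  1.57609815e+02]), 'wrist_force': array([ 0.15618279, -0.25438058, -0.1307129 ]), 'ft_torque': array([-0.03798659,  0.03332879, -0.03805695]), 'grip_force': 0.0, 'width': 1.0043561523247808}
```

View pics/top1.png

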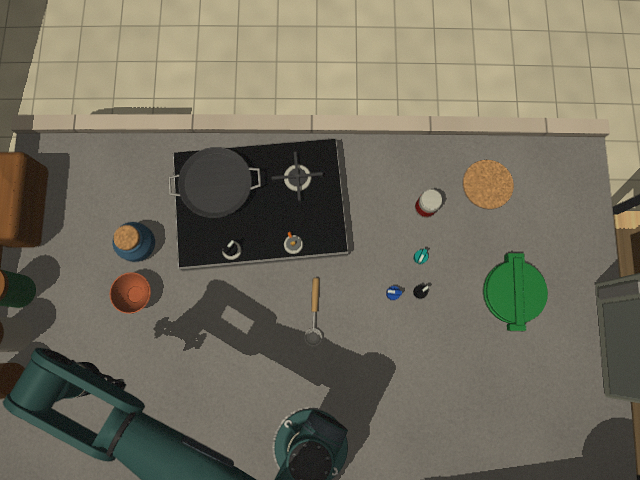

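View pics/side1.png

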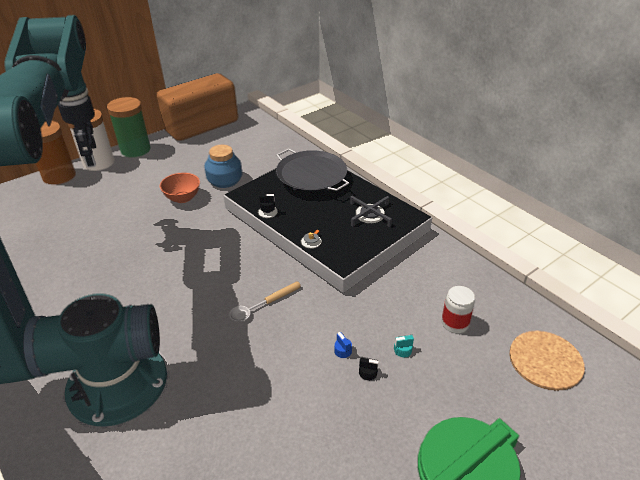

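The top view shows the black knob at about (421,291), between the blue and turquoise look-alikes. The bare spindle is at (293,243), with its orange tab at about (290,235). In the side view the knob is at (369,368) and the spindle at (312,238). Next I'll zoom in on both.

Run:
```python
from h import *
T=np.load("top1.npy",allow_pickle=True).item();S=np.load("side1.npy",allow_pickle=True).item()
def crop(c,u,v,r=18): return cv2.cvtColor(cv2.resize(c["color"][v-r:v+r,u-r:u+r],(290,290),interpolation=cv2.INTER_NEAREST),cv2.COLOR_RGB2BGR)
cv2.imwrite("pics/z1.png",np.vstack([np.hstack([crop(T,421,291),crop(T,293,243)]),np.hstack([crop(S,369,368),crop(S,312,238)])]))
def ctr(m,u,v,r):
    M=np.zeros(m.shape,bool);M[v-r:v+r,u-r:u+r]=1;y,x=np.where(m&M);return x.mean(),y.mean(),len(x),(x,y)
for c,k,s in((T,(421,291),(293,243)),(S,(369,368),(312,238))):
    a=c["color"].astype(int);h=cv2.cvtColor(c["color"],cv2.COLOR_RGB2HSV)
    org=(h[...,0]<16)&(h[...,1]>170)&(h[...,2]>130)
    wh=(a.min(2)>170); 
    o=ctr(org,*s,18);w=ctr(wh,*k,13);b=ctr(a.max(2)<45,*k,14)
    print("orange",o[:3],onz(c,o[0],o[1],.075),"white",w[:3],onz(c,w[0],w[1],.045),"black",b[:3],onz(c,b[0],b[1],.03))
    L=ctr(a.min(2)>130,*s,14); hull=cv2.convexHull(np.stack(L[3],1).astype(np.float32)); e=cv2.fitEllipse(hull); print("ring",e,onz(c,*e[0],.062))
```

```text
orange (np.float64(289.0769230769231), np.float64(234.23076923076923), 13) [0.60080982 0.06581022 0.075     ] white (np.float64(425.1666666666667), np.float64(288.1666666666667), 6) [ 0.44769348 -0.33182004  0.045     ] black (np.float64(419.61240310077517), np.float64(291.28682170542635), 129) [ 0.44002622 -0.31811355  0.03      ]
ring ((292.61334228515625, 244.20407104492188), (16.293367385864258, 17.73848533630371), 103.14507293701172) [0.57384131 0.05580032 0.062     ]
orange (np.float64(316.25), np.float64(231.25), 12) [0.60424952 0.0635261  0.075     ] white (np.float64(373.39285714285717), np.float64(360.7857142857143), 28) [ 0.45180982 -0.33328287  0.045     ] black (np.float64(367.3564668769716), np.float64(369.403785488959), 317) [ 0.4343709  -0.33411571  0.03      ]
ring ((309.1587219238281, 242.40402221679688), (16.42205238342285, 23.93824005126953), 61.065677642822266) [0.57047317 0.0511555  0.062     ]
```

View pics/z1.png

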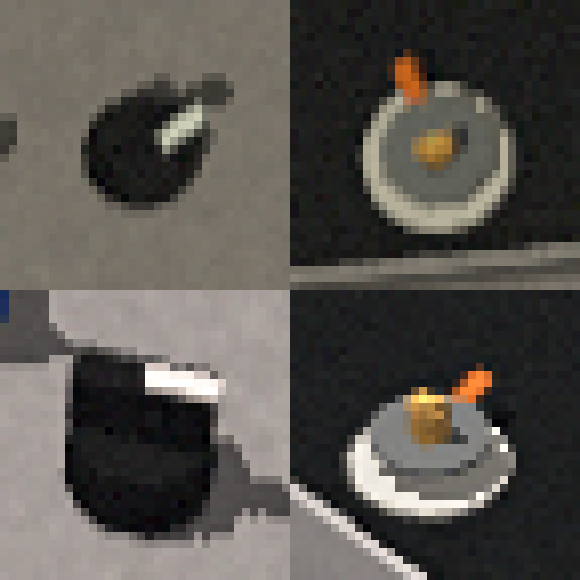

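Run:
```python
from h import *
T=np.load("top1.npy",allow_pickle=True).item();S=np.load("side1.npy",allow_pickle=True).item()
def px(cu,cv,u,v,r=18): return (u/290*36+cu-r-.5, v/290*36+cv-r-.5)
def wpts(c,w,u0,v0,r,z):
    ys,xs=np.mgrid[v0-r:v0+r+1,u0-r:u0+r+1]; W=w[v0-r:v0+r+1,u0-r:u0+r+1].ravel()
    k=W>0; P=np.array([onz(c,x,y,z)[:2] for x,y in zip(xs.ravel()[k],ys.ravel()[k])]); W=W[k]
    m=np.average(P,axis=0,weights=W); C=np.cov(P.T,aweights=W); l,V=np.linalg.eigh(C); d=V[:,1]
    return m.round(4),np.degrees(np.arctan2(d[1],d[0])).round(1),(np.sqrt(l*12)*1000).round(1)
for n,c,k,s in(("top",T,(425,289),(290,235)),("side",S,(374,361),(316,231))):
    a=c["color"].astype(float)
    wh=np.clip((a.min(2)-(125 if n=="top" else 185))/60,0,1)
    org=np.clip((a[...,0]-a[...,2]-90)/90,0,1); 
    if n=="side": org[:, :312]=0
    else: org[239:]=0
    print(n,"white",wpts(c,wh,*k,6,.045),"tab",wpts(c,org,*s,7,.075))
    g=cv2.inRange(c["color"],np.array([95,95,95],np.uint8),np.array([150,150,150],np.uint8))
top=lambda u,v,z:onz(T,*px(421,291,u,v),z).round(4)
print("knob skirt",top(140,148,.015), "line in/out",top(165,143,.045),top(203,112,.045))
t2=lambda u,v,z:onz(T,*px(293,243,u,v),z).round(4)
print("ring",t2(149,157,.062),"disc",t2(151,145,.075),"brass top",t2(143,147,.088),"tab tip",t2(113,57,.075),"tab base",t2(124,100,.075))
s2=lambda u,v,z:onz(S,*px(312,238,u,v),z).round(4)
print("ring",s2(141,162,.061),"disc",s2(141,144,.075),"brasstop",s2(138,107,.09),"tab tip",s2(200,88,.075))
s1=lambda u,v,z:onz(S,*px(369,368,u,v),z).round(4)
print("bar ends",s1(75,62,.045),s1(222,94,.045),"bar mid",s1(146,82,.045))
```

```text
top white (array([ 0.4478, -0.3315]), np.float64(127.1), array([ 5.3, 18.4])) tab (array([0.6007, 0.0658]), np.float64(-156.8), array([ 6.7, 14.2]))
side white (array([ 0.4511, -0.333 ]), np.float64(129.2), array([ 5.9, 20.3])) tab (array([0.6029, 0.0631]), np.float64(-166.8), array([ 9.3, 21.6]))
knob skirt [ 0.4427 -0.3219  0.015 ] line in/out [ 0.4416 -0.3252  0.045 ] [ 0.4529 -0.3395  0.045 ]
ring [0.5745 0.0547 0.062 ] disc [0.5764 0.0534 0.075 ] brass top [0.5732 0.0557 0.088 ] tab tip [0.6087 0.0675 0.075 ] tab base [0.5929 0.0633 0.075 ]
ring [0.582  0.0581 0.061 ] disc [0.5777 0.0522 0.075 ] brasstop [0.5778 0.0535 0.09  ] tab tip [0.6108 0.0628 0.075 ]
bar ends [ 0.4351 -0.3075  0.045 ] [ 0.459  -0.3404  0.045 ] bar mid [ 0.4457 -0.3246  0.045 ]
```

>>> {"name": "play_rows", "arguments": {"deltas": [0,0,0,5.92,0,0,0,5.92,0,0,0,5.92,0,0,0,5.92,0,0,0,5.92,-0.0333,-0.0137,0,0,-0.0333,-0.0137,0,0,-0.0333,-0.0137,0,0,-0.0333,-0.0137,0,0,-0.0333,-0.0137,0,0], "grip": -1}}

```text
time: 0.93
ee_pos: [0.2579, 0.3335, 0.2306]
eef_rot: [-179.9, 0.0, 128.1]
wrist_force: [1.1, 0.5, 0.8]
width: 1.001
grip_force: 0.0
```

>>> {"name": "play_rows", "arguments": {"deltas": [-0.0333,-0.0137,0,0,-0.0333,-0.0137,0,0,-0.0333,-0.0137,0,0,-0.0333,-0.0137,0,0,-0.0333,-0.0137,0,0,-0.0333,-0.0137,0,0,-0.0333,-0.0137,0,0,-0.0333,-0.0137,0,0,-0.0333,-0.0137,0,0,-0.0333,-0.0137,0,0]}}

```text
time: 1.77
ee_pos: [0.3549, -0.0133, 0.2311]
eef_rot: [180.0, -0.0, 128.0]
wrist_force: [0.9, 0.6, -0.3]
width: 1.004
grip_force: 0.0
```

>>> {"name": "play_rows", "arguments": {"deltas": [-0.0333,-0.0137,0,0,-0.0333,-0.0137,0,0,-0.0333,-0.0137,0,0,-0.0333,-0.0137,0,0,-0.0333,-0.0137,0,0,-0.0333,-0.0137,0,0,-0.0333,-0.0137,0,0,-0.0333,-0.0137,0,0,0,0,0,0,0,0,0,0]}}

```text
time: 2.6
ee_pos: [0.4325, -0.2901, 0.2296]
eef_rot: [-180.0, -0.2, 127.9]
wrist_force: [0.1, 0.7, -0.1]
width: 1.0
grip_force: 0.0
```

>>> {"name": "play_rows", "arguments": {"deltas": [-0.0336,-0.0122,0,0,0,0,0.03,0,0,0,0.03,0,0,0,0.03,0,0,0,0.03,0,0,0,0.015,0,0,0,0,0,0,0,0,0], "grip": -0.3}}

```text
time: 3.27
ee_pos: [0.4435, -0.3214, 0.0958]
eef_rot: [-180.0, -0.1, 128.1]
wrist_force: [0.0, 0.0, 0.6]
width: 0.648
grip_force: 0.0
```

Run:
```python
from h import *
s=monitor.state();print(s["ee_pos"],s["eef_rot"],s["width"])
T=read_camera("top");S=read_camera("side")
def crop(c,u,v,r=30): return cv2.cvtColor(cv2.resize(c["color"][v-r:v+r,u-r:u+r],(390,390),interpolation=cv2.INTER_NEAREST),cv2.COLOR_RGB2BGR)
cv2.imwrite("pics/z2.png",np.hstack([crop(T,421,291),crop(S,369,358)]))
```

```text
[ 0.44350299 -0.32135455  0.09575657] [-1.79996668e+02 -1.34118943e-01  1.28075313e+02] 0.6483834641265929
```

View pics/z2.png

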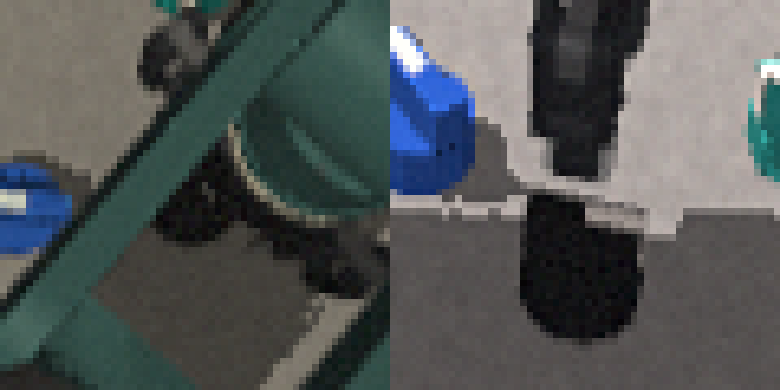

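The side crop shows the finger at column 580, over the knob centred at about 583, so they are aligned. I'll descend and close.

>>> {"name": "play_rows", "arguments": {"deltas": [-0.001,-0.0015,0.02,0,0,0,0.02,0,0,0,0.015,0,0,0,0.009,0,0,0,0.005,0,0,0,0,0,0,0,0,0]}}

```text
time: 3.95
ee_pos: [0.4441, -0.3252, 0.0286]
eef_rot: [180.0, 0.1, 128.0]
wrist_force: [0.9, 0.4, 0.7]
width: 0.648
grip_force: 0.0
```

>>> {"name": "play_rows", "arguments": {"deltas": [0,0,0,0,0,0,0,0,0,0,0,0,0,0,0,0,0,0,0,0,0,0,0,0,0,0,0,0,0,0,0,0], "grip": 1, "newtons": 70}}

```text
time: 4.62
ee_pos: [0.4439, -0.3252, 0.0282]
eef_rot: [180.0, 0.1, 128.0]
wrist_force: [0.5, -0.7, 4.8]
width: 0.123
grip_force: 70.4
```

>>> {"name": "play_rows", "arguments": {"deltas": [0,0,-0.02,0,0,0,-0.035,0,0,0,-0.035,0,0,0,-0.035,0,0,0,-0.035,0,0,0,0,-6.5,0,0,0,-6.5,0,0,0,-6.5,0,0,0,-6.5,0,0,0,-6.5]}}

```text
time: 5.45
ee_pos: [0.4428, -0.324, 0.1858]
eef_rot: [179.9, -0.2, 160.8]
wrist_force: [1.1, 0.9, -1.6]
width: 0.122
grip_force: 69.7
```

>>> {"name": "play_rows", "arguments": {"deltas": [0,0,0,-6.5,0,0,0,-6.5,0,0,0,-6.5,0,0,0,-6.5,0,0,0,-6.5,0,0,0,-6.5,0,0,0,-3.7,0,0,0,0]}}

```text
time: 6.12
ee_pos: [0.4678, -0.2919, 0.1847]
eef_rot: [-179.3, -1.5, -159.9]
wrist_force: [-0.2, -0.4, -1.0]
width: 0.121
grip_force: 69.7
```

>>> {"name": "play_rows", "arguments": {"deltas": [-0.0214,0.027,0,0,-0.0214,0.027,0,0,-0.0214,0.027,0,0,-0.0214,0.027,0,0,-0.0214,0.027,0,0,-0.0214,0.027,0,0,-0.0214,0.027,0,0,-0.0214,0.027,0,0,0,0,0,0,0,0,0,0]}}

```text
time: 6.95
ee_pos: [0.554, -0.0323, 0.1769]
eef_rot: [-179.1, -1.6, -160.0]
wrist_force: [-0.1, -0.5, -1.0]
width: 0.123
grip_force: 69.7
```

Run:
```python
from h import *
s=monitor.state();print(s["ee_pos"],s["eef_rot"],s["joint_positions"])
```

```text
[ 0.55400987 -0.03230406  0.17691364] [-179.08654911   -1.64428589 -159.98932049] [  -8.26029624    7.42092621   82.07517384   -1.58381334   91.51889851
 -118.31204342]
```

```bash
cat >> h.py <<'E'
from scipy.spatial.transform import Rotation as Ro
def todelta(target,s=None):
    s=s or monitor.state(); R=Ro.from_euler("xyz",s["eef_rot"],degrees=True).as_matrix()
    return (R.T@(np.array(target)-s["ee_pos"])).round(4),R
E
python3 - <<'E'
from h import *
print(*todelta([.576,.054,.150]))
E
```

```text
[-0.0509  0.074   0.0243] [[-0.93924195 -0.34258163 -0.02150324]
 [-0.34205439  0.93935291 -0.0247974 ]
 [ 0.02869426 -0.01593549 -0.9994612 ]]
```

>>> {"name": "play_rows", "arguments": {"deltas": [-0.017,0.0247,0.008,0,-0.017,0.0247,0.008,0,-0.017,0.0246,0.0083,0,0,0,0,-3.2,0,0,0,0,0,0,0,0,0,0,0,0]}}

```text
time: 7.53
ee_pos: [0.5768, 0.0509, 0.1515]
eef_rot: [-179.1, -1.6, -157.1]
wrist_force: [-0.4, 0.3, -0.9]
width: 0.118
grip_force: 69.7
```

Run:
```python
from h import *
s=monitor.state();print(s["ee_pos"],s["eef_rot"])
T=read_camera("top");S=read_camera("side"); np.save("S3.npy",S,allow_pickle=True);np.save("T3.npy",T,allow_pickle=True)
def crop(c,u,v,r=25): return cv2.cvtColor(cv2.resize(c["color"][v-r:v+r,u-r:u+r],(400,400),interpolation=cv2.INTER_NEAREST),cv2.COLOR_RGB2BGR)
cv2.imwrite("pics/z3.png",np.hstack([crop(T,293,235),crop(S,312,225)]))
print(proj(S,[[.576,.054,.075],[.576,.054,.12],[.576,.054,.165]]))
```

```text
[0.57677478 0.05092527 0.15154489] [-179.07821502   -1.55600188 -157.1465364 ]
[[310.06504258 237.29809959]
 [309.74124644 224.1096134 ]
 [309.40327713 210.38038643]]
```

View pics/z3.png

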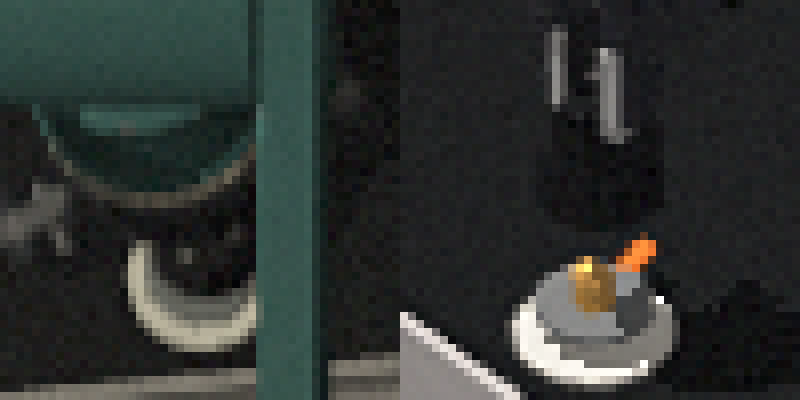

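The side crop shows the knob held upright above the spindle, with the skirt centre at about (600,190) and the brass shaft at (592,280). The top crop shows only the skirt's near-left edge against the ring. I'll measure the offset from both views.

Run:
```python
from h import *
T=np.load("T3.npy",allow_pickle=True).item();S=np.load("S3.npy",allow_pickle=True).item()
g=S["color"].astype(int).sum(2)
print("side rows 214-229 cols 300-325");
for v in range(214,230): print(v,*["%3d"%x for x in g[v,300:325]])
g=T["color"].astype(int).sum(2)
print("top rows 236-254 cols 282-301")
for v in range(236,255): print(v,*["%3d"%x for x in g[v,282:301]])
R=Ro.from_euler("xyz",monitor.state()["eef_rot"],degrees=True).as_matrix(); s=monitor.state()
base=s["ee_pos"]+R@[0,0,.028]; print("pred knob base",base)
th=np.linspace(0,2*np.pi,72,endpoint=False); f=lambda z,r=.02:base+np.array([r*np.cos(th),r*np.sin(th),0*th+z]).T
p=proj(S,f(0)); q=proj(S,f(.023)); print("side pred skirt L,R,bottom",p[:,0].min(),p[:,0].max(),p[:,1].max(),q[:,0].min(),q[:,0].max())
p=proj(T,f(0)); print("top pred",p[:,0].min(),p[:,0].max(),p[:,1].max())
```

```text
side rows 214-229 cols 300-325
214  73  98  97 101  95  95  62  51  87 128  47 109 341 406 214  91  91  80  66 112 103 101 111  98 105
215 105 120 101  93 108  99  61  65  14  62  22  68 292 400 218  73  87  63  72  75 102 101 105 102 110
216  92  97 102  91 101 102  64  72  62  59  36  80 292 334 280 229 117  43  50  65  94 100  97  88  99
217  89 103  99 103 104  99  62  65  65  70  32  36 127 254 291 104  55  52  46  65  96  95  99  97 112
218 101  98 107 101  88 100  75  57  68  78  48  53  47  34  62  42  70  72  55  65 110 102  92  95  99
219  91  92  98  97  79  79  73  64  37  65  49  52  56  39  64  64  60  43  54  77 103 107 102 105 103
220  95 101 107  94  71  74  81  74  65  67  45  46  50  69  50  38  48  58  54  57 111 106 108  92 102
221 108 106 108 103  79  70  78  70  52  80  74  50  53  31  49  68  51  43  11  56  86 102 101  97 102
222  87  90 111  86  80  49  62  51  73  59  64  44  62  64  54  70  48  51  49  54 100  82 101  92 102
223  92  95 107  92  67  75  70  58  81  67  63  58  78  71  64  52  62  54  49  47  97 104  96  97 100
224  93  92 111  99  72  75  
[... 1679 characters left out ...]
2 403 509 520 470 392 312 265 274 274 262 271 261 387 502 536 288
250  90  81  80 207 407 519 517 488 435 407 354 416 406 409 411 517 520 449 256
251  86  85  67  62 198 395 489 515 510 513 458 513 513 513 524 529 457 253 211
252  76  86  76  88  66 164 332 421 461 502 510 521 528 464 436 409 254 108 211
253  82  81  87  77  82  74  58 209 292 373 387 396 402 300 230 113  74  62 209
254  73  93  87  97  76  83  93  83  76  58  74  94  70  79  51  78  73  75 216
pred knob base [0.57637761 0.05045631 0.1238399 ]
side pred skirt L,R,bottom 302.94591303204896 318.37018661670515 228.47175786759388 302.70362746239874 318.2884479046372
top pred 286.4173932336903 300.69379889084775 246.2620903915239
```

Run:
```python
from h import *
s=monitor.state();print(todelta(s["ee_pos"]+[.0003,.005,-.026])[0],"down20",todelta(s["ee_pos"]+[0,0,-.020])[0])
```

```text
[-0.0029  0.0049  0.0259] down20 [-0.0005  0.0003  0.02  ]
```

>>> {"name": "play_rows", "arguments": {"deltas": [-0.0029,0.0049,0.005,0,0,0,0.011,0,0,0,0.01,0,0,0,0,0,0,0,0,0]}}

```text
time: 8.05
ee_pos: [0.5759, 0.0575, 0.1232]
eef_rot: [-179.2, -1.7, -157.0]
wrist_force: [0.3, -0.1, -0.6]
width: 0.122
grip_force: 69.7
```

Run:
```python
from h import *
s=monitor.state();print(s["ee_pos"],s["eef_rot"],s["wrist_force"])
T=read_camera("top");S=read_camera("side")
def crop(c,u,v,r=25): 
    x=np.clip(c["color"].astype(float)/255,0,1)**.5*255
    return cv2.cvtColor(cv2.resize(x.astype(np.uint8)[v-r:v+r,u-r:u+r],(400,400),interpolation=cv2.INTER_NEAREST),cv2.COLOR_RGB2BGR)
cv2.imwrite("pics/z4.png",np.hstack([crop(T,293,235),crop(S,312,225)]))
```

```text
[0.57590984 0.0575005  0.12323929] [-179.19367554   -1.74905316 -156.9693522 ] [ 0.34436689 -0.06725879 -0.59612073]
```

View pics/z4.png

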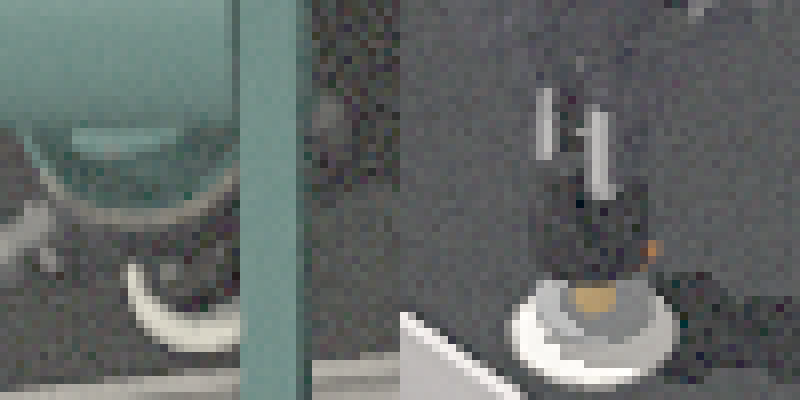

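The brightened side crop shows the skirt spanning 528–650 (centre about 589) against the brass at 594 and the ring at 596, so the knob sits slightly left. I'll get numbers for that offset.

Run:
```python
from h import *
s=monitor.state();print(s["ee_pos"])
S=read_camera("side");T=read_camera("top")
np.save("S4.npy",S,allow_pickle=True)
g=S["color"].astype(int).sum(2)
print("L/R cols, rows 221-227 mean",300); print(*g[221:228,300:325].mean(0).round().astype(int))
a=S["color"].astype(int)
print("ring row 242 + disc rows 236,238 cols 298-325")
for v in (234,235,236,238,240,241,242): print(v,*g[v,298:325])
print("brass R-B rows 234-236",*(a[234:237,304:318,0]-a[234:237,304:318,2]).mean(0).round().astype(int))
g=T["color"].astype(int).sum(2)
for v in range(240,256): print(v,*["%3d"%x for x in g[v,282:300]])
R=Ro.from_euler("xyz",s["eef_rot"],degrees=True).as_matrix()
base=s["ee_pos"]+R@[0,0,.028]; print("pred base",base)
th=np.linspace(0,2*np.pi,72,endpoint=False)
def ext(c,b,r): p=proj(c,np.array(b)+np.array([r*np.cos(th),r*np.sin(th),0*th]).T); return p[:,0].min(),p[:,0].max(),p[:,1].min(),p[:,1].max()
for c in(S,T): print("knob",np.round(ext(c,base,.02),2),"disc",np.round(ext(c,[.576,.054,.075],.02),2),"ring",np.round(ext(c,[.576,.054,.061],.027),2),"brass",np.round(ext(c,[.576,.054,.08],.007),2))
F=np.load("top1.npy",allow_pickle=True).item()["color"].astype(int).sum(2)
print("first top image")
for v in range(231,256): print(v,*["%3d"%x for x in F[v,281:306]])
```

```text
[0.57699383 0.05757461 0.12496877]
L/R cols, rows 221-227 mean 300
96 98 101 94 86 61 61 66 72 34 82 203 217 134 69 69 49 50 85 100 96 98 96 105 98
ring row 242 + disc rows 236,238 cols 298-325
234 99 92 96 113 104 95 104 243 135 46 24 23 50 36 54 35 51 136 217 116 77 29 98 62 41 54 48
235 85 106 97 109 97 101 282 441 429 337 185 166 149 157 161 148 216 208 213 206 79 58 43 41 37 60 57
236 83 108 107 87 72 142 428 424 414 188 229 280 278 274 271 251 210 208 203 201 197 26 59 51 60 57 62
238 97 108 77 195 635 632 404 409 417 415 190 227 273 280 268 232 208 208 203 204 253 371 206 26 51 40 57
240 91 84 205 648 744 720 474 360 424 424 415 188 200 193 192 209 208 211 190 201 317 376 377 203 35 56 32
241 93 89 179 581 732 724 719 475 279 386 434 419 188 190 200 192 194 193 192 320 373 375 378 192 48 62 44
242 93 83 147 482 737 713 705 305 297 248 260 269 314 313 310 251 193 293 371 372 361 366 369 178 16 69 50
brass R-B rows 234-236 -1 2 1 2 14 40 36 36 33 32 -4 1 -2 0
240  79  61  51  51  45  62  80  49  62  36  48  64  71 170  82  50 215 217
241  64  62  68  57  70  56  60  65  47  84  
[... 3337 characters left out ...]
 510 460 389 319 265 273 274 266 261 259 380 498 521 440 182  61  81  86  96
250  95  94  72  91 199 404 513 511 492 430 399 351 403 403 411 402 512 518 440 253 106  79  84  78  76
251  97  89  84  81  62 203 404 486 512 505 494 462 509 508 503 514 528 443 253 103  59  78  87 107  87
252  87  90  89  88  76  54 171 334 420 459 494 514 513 516 462 430 407 269 106  66  99  88  89  90 101
253  60  84  88  64  97  78  68  45 208 292 371 381 398 390 288 225 101  75  76  85  59  86  77  73  76
254  91  95  90  75  76  70  80  77  80  64  59  63  74  75  79  88  56  75  62  84  69  86  79  52  85
255  89  89  65  88  88  70  77  63  62  66  84  61  50  91  40  68  55  60  53  83  68 118 110 178 257
```

>>> {"name": "play_rows", "arguments": {"deltas": [0.001,-0.0006,0,0,0,0,0.003,0,0,0,0.003,0,0,0,0.002,0,0,0,0.002,0,0,0,0,0]}}

```text
time: 8.75
ee_pos: [0.5757, 0.0564, 0.1144]
eef_rot: [-179.1, -1.6, -157.0]
wrist_force: [-0.1, 0.6, -1.5]
width: 0.116
grip_force: 69.7
```

>>> {"name": "play_rows", "arguments": {"deltas": [0,0,0.002,0,0,0,0.002,0,0,0,0,0]}}

```text
time: 9.0
ee_pos: [0.5759, 0.0563, 0.1107]
eef_rot: [-179.1, -1.6, -157.0]
wrist_force: [-1.2, 0.1, -0.9]
width: 0.123
grip_force: 69.7
```

>>> {"name": "play_rows", "arguments": {"deltas": [0,0,0.002,0,0,0,0.002,0,0,0,0,0]}}

```text
time: 9.25
ee_pos: [0.5757, 0.0562, 0.1067]
eef_rot: [-179.1, -1.6, -157.0]
wrist_force: [0.1, -0.2, -1.0]
width: 0.12
grip_force: 69.7
```

>>> {"name": "play_rows", "arguments": {"deltas": [0,0,0.002,0,0,0,0.0015,0,0,0,0.001,0,0,0,0,0,0,0,0,0]}}

```text
time: 9.67
ee_pos: [0.5761, 0.0561, 0.1034]
eef_rot: [-179.1, -1.5, -157.0]
wrist_force: [-1.7, 0.2, 1.8]
width: 0.12
grip_force: 70.2
```

>>> {"name": "play_rows", "arguments": {"deltas": [0,0,0.001,0,0,0,0.001,0,0,0,0,0,0,0,0,0]}}

```text
time: 10.0
ee_pos: [0.5761, 0.056, 0.1012]
eef_rot: [-179.1, -1.5, -157.0]
wrist_force: [-0.9, 0.2, 4.6]
width: 0.124
grip_force: 70.4
```

>>> {"name": "play_rows", "arguments": {"deltas": [0,0,0.002,0,0,0,0.0015,0,0,0,0.0015,0,0,0,0,0,0,0,0,0]}}

```text
time: 10.42
ee_pos: [0.5761, 0.056, 0.0969]
eef_rot: [-179.1, -1.5, -157.0]
wrist_force: [-2.5, -0.5, 8.3]
width: 0.12
grip_force: 70.9
```

>>> {"name": "play_rows", "arguments": {"deltas": [0,0,0.001,0,0,0,0.001,0,0,0,0,0,0,0,0,0]}}

```text
time: 10.75
ee_pos: [0.5761, 0.056, 0.0954]
eef_rot: [-179.1, -1.5, -157.0]
wrist_force: [-3.9, -1.0, 9.3]
width: 0.12
grip_force: 71.1
```

>>> {"name": "play_rows", "arguments": {"deltas": [0,0,0.001,0,0,0,0.0005,0,0,0,0,0,0,0,0,0]}}

```text
time: 11.08
ee_pos: [0.5762, 0.0559, 0.0954]
eef_rot: [-179.1, -1.4, -157.0]
wrist_force: [-4.6, -0.7, 13.8]
width: 0.119
grip_force: 71.9
```

Run:
```python
from h import *
s=monitor.state();print(s["ee_pos"],s["wrist_force"])
S=read_camera("side");T=read_camera("top")
def crop(c,u,v,r=25): 
    x=np.clip(c["color"].astype(float)/255,0,1)**.5*255
    return cv2.cvtColor(cv2.resize(x.astype(np.uint8)[v-r:v+r,u-r:u+r],(400,400),interpolation=cv2.INTER_NEAREST),cv2.COLOR_RGB2BGR)
cv2.imwrite("pics/z5.png",np.hstack([crop(T,293,235),crop(S,312,232)]))
```

```text
[0.5761798  0.05591322 0.09535629] [-4.55143788 -0.72474139 13.76442032]
```

View pics/z5.png

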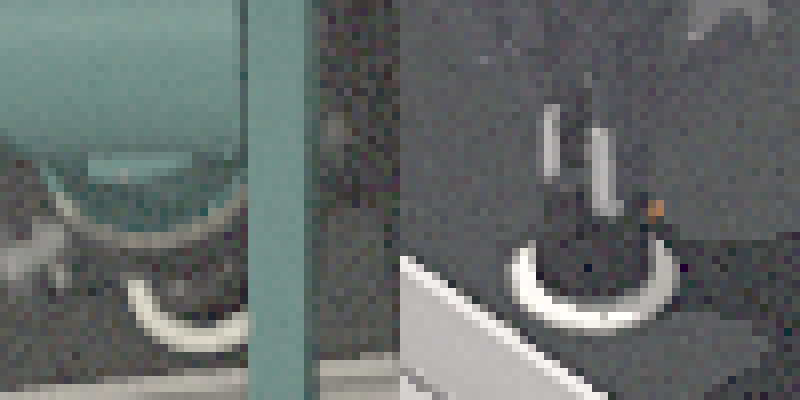

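The side crop shows the knob seated centrally in the ring, with the grey disc fully covered and the orange tab at (655,208) beside the pointer side. The force jumped from 9.3 to 13.8 N while the height stayed at 0.0954 m, so the stem is on its bottom stop.

```bash
python3 -c "
from h import *
print(bot.close_job())"
```

```text
the job is handed in; nothing more can be done
None
```

I put the knob home on the spindle with its pointer on the orange tab's side. I handed the job in at about 11 s with the gripper still holding it pressed to the bottom stop; no verdict was returned.

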